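Clamp the re-glued vitamin organizer with a pump-trigger clamp and keep the grip

TASK

The blue end cap of the vitamin organizer has just been glued on. Slide the organizer along the clamp's bed until you feel it seat against the fixed red stop and let go of it; then pump the clamp's orange trigger (squeeze, let back, squeeze again), moving the jaw by the trigger only, until the sprung pad presses on the organizer with its stem about half-way into the jaw (the jaw's edge in the green band, never all the way in). Finish while holding: keep your grip squeezing the trigger, with the organizer clamped against the stop, and leave the mug, tumbler, teaspoon and bin where they are.

Things in the scene. Friction and masses are not known exactly. Their poses are not given: they have to be found in the camera images.
- clamp: fixed clamp like a caulking gun on a plywood board. Origin under the board; x points from handle to stop, y left of that, z up. In its frame, mm: board 372 x 124, top (the bed) z=16; red stop block x=150..170, 60 wide, up to z=56; red housing x=-128..-62, 40 wide, up to z=60; black upright handle x=-126..-112, 24 wide, up to z=122. The bed is open at both sides
- stop_face (a point): centre line point of the stop's face that the organizer seats against, 33 mm above the ledge; axes as those of the clamp
- handle_grip (a point): centre of the fixed black handle (14 mm thick along the clamp, 24 mm wide) at squeezing height, 102 mm above the ledge and 20 mm below the handle's top
- trigger_grip (a point): centre of the orange trigger bar, 14 mm diameter, 34 mm long, lying across the clamp; at rest 102 mm above the ledge and 44 mm ahead of the handle's centre (58 mm over the outsides of handle and bar). Fully squeezed it has moved 14 mm towards the handle. It is carried by a thin lever hinged 45 mm below. Nothing stands in front of it above 60 mm
- trigger: the trigger lever with its orange bar; its origin is its hinge, 57 mm above the ledge, so go by point trigger_grip for the bar
- trigger_angle (a joint): trigger angle in rad: 0 let back, 0.32 fully squeezed. A light spring (2 to 3.5 N at the bar) returns it. The jaw goes forward 0.71 mm per mm of bar travel once the pawl has caught a tooth, at most 10 mm a squeeze (tooth pitch 8 mm: full squeezes give 8 mm each after the first). Let it back fully to catch the next tooth. About 9 N at the bar moves the free jaw, 15 N with the pad pressed in
- jaw_travel (a joint): jaw advance in m along the clamp's x from its rearmost place; 0 to 0.070. Friction (9 N) keeps it where it is when the trigger is let back. Must be moved by the trigger only
- ram: moving jaw: a toothed steel rod with a red jaw block on its front end (16 mm thick, 36 wide, top 49 mm above the ledge), carrying the sprung pad. Its origin is the clamp's origin shifted by the jaw advance; the block's front face lies at x=-34 mm in its own frame. Not to be pushed by hand
- pad_travel (a joint): how far the sprung pad is pressed into the jaw, in m: 0 free, 0.012 fully in. Spring 0.8 N/mm. The stem's 12 mm are banded from the jaw outward: 3 mm white, 6 mm green, 3 mm red; so 0.003 to 0.009 means the jaw's edge stands in the green band
- pad: sprung pad: banded stem and black rubber plate, 8 mm thick, 32 wide, 28 high. Its origin is that of the jaw shifted back by the pad's travel: go by point pad_face. Not to be pushed by hand
- pad_face (a point): centre of the pad's front face (the face that presses the organizer), 33 mm above the ledge
- organizer: loose hard plastic vitamin organizer, four lids in a row, 112 mm long (its x, lying along the clamp), 36 wide, 34 high, about 0.16 kg, standing on the bed between pad and stop. Origin at the centre of its underside; its blue glued end cap is the -x end, towards the pad
- organizer_mid (a point): centre of the organizer, half-way up
- organizer_end (a point): centre of the organizer's +x end face, which seats against the stop; 56 mm from the organizer's centre
- mug: blue ceramic mug, 80 mm wide, 92 high; origin under its centre. Leave alone
- tumbler: glass tumbler, 72 mm wide, 110 high; origin under its centre. Leave alone
- teaspoon: steel teaspoon, 140 mm long, lying on the ledge; leave alone
- bin: small white pedal bin with grey lid, 156 mm wide, 195 high; origin under its centre. Leave alone

How it is judged (in metres and radians):
On the way, in this order (a step that is already met when the one before it is completed fails the run):
1. the organizer is slid home against the stop and let go before the pad touches it (x of organizer_end in the frame of stop_face above -0.004 m and angle between the x axis of organizer and the x axis of clamp, either way round below 0.12 rad and contact force between each of the fingers, pad and organizer below 0.2 N), for 0.1 s.
2. the trigger is squeezed (value of joint trigger_angle above 0.18 rad), for 0.02 s.
3. the trigger is let back for another stroke (value of joint trigger_angle below 0.08 rad), for 0.02 s.
At the end, for the whole second after the job is handed in: Organizer on the bed, at rest, within 4 mm of the stop and 0.12 rad of straight, clamped with over 1.5 N, the pad's stem 3 to 9 mm into the jaw (green band at the jaw's edge); fingers still squeeze the trigger bar (over 0.03 rad, over 1 N) and are off the organizer (value of joint pad_travel between 0.003 and 0.009 m and contact force between pad and organizer above 1.5 N and value of joint trigger_angle above 0.03 rad and contact force between the fingers and trigger above 1 N and x of organizer_end in the frame of stop_face above -0.004 m and angle between the x axis of organizer and the x axis of clamp, either way round below 0.12 rad and height (world z) of organizer_mid below 0.04 m and contact force between the fingers and organizer below 0.2 N and linear speed of organizer below 0.02 m/s); the arm keeps its last pose, push and grip.
It fails at once if the pad is pressed nearly all the way in (the glued organizer is crushed) (value of joint pad_travel above 0.0105 m).
It fails at once if the jaw or its pad is pushed by hand instead of by the trigger (contact force between any of the fingers, the arm and ram above 3 N).
It fails at once if the mug, tumbler, teaspoon or bin is disturbed (distance of any of mug, tumbler, teaspoon, bin from where it was at the start of the episode above 0.03 m).
It also fails if it takes over 72 s, if anything falls off the work surface, if the arm or the gripper's body presses on something with over 40 N, if the wrist force passes 120 N, or if a joint passes its speed limit or range.

ROBOT

A 6-joint arm with a two-finger parallel gripper is mounted at the origin on the work surface. World frame = base frame: x ahead of the robot, y to its left, z up, the work surface at z = 0. Lengths are in mm, angles in rad, forces in N, time in s.
With the tool pointing down it reaches from about 275 to 1000 mm from the base axis. Payload 8.4 kg.
Tool frame: the origin (TCP) lies where the fingers leave the gripper's body, on its centre line; the fingertips stand 73 mm ahead of it and the grasp point (between the pads) lies 54 mm ahead of it (grip_point_offset is the distance from the TCP to the grasp point, in mm); z points along the fingers, y is the direction in which the jaws open and shut (so a half turn about z gives the same grasp; the last joint's range is limited). The gripper opens to 85 mm and grips with 20 to 120 N. Pads are 22 mm wide; open, the fingers measure 114 mm over their backs; the gripper's body (76 mm by 85 mm) begins 54 mm behind the grasp point. The pads swing forward as they close: fully open they stand 13 mm farther back than shut.
Start: joints at [1.117, 0.353, 1.633, -0, 1.155, -0.002], TCP at [272.865, 562.293, 303.881] pointing down, gripper open.
Joint ranges: [-2.63, 2.63], [-0.92, 2.1], [0.06, 2.66], [-1.3, 4.44], [0, 2.69], [-3.02, 3.02]. Speed limits (rad/s): [2.22, 2.22, 2.79, 3.14, 3.14, 3.14].

INTERFACE

Orientations are given as [roll, pitch, yaw] about the fixed x, y, z axes, in that order (R = Rz(yaw) Ry(pitch) Rx(roll)).
In Python, from rig import sense, grab_frame, sign_off, grip_point_offset gives the robot as it stands. The module is installed in compiled form; this text tells all that it offers.
- The arm moves only by the tool drive_tool, never from a script. Its argument "targets" is one flat list of numbers, 7 for each row, row after row: the shift along the tool's x, y, z in m, then the turn, a rotation vector about the tool's x, y, z in rad, then the opening, from 0 (shut) to 1 (fully open). In form: [tx, ty, tz, wx, wy, wz, grip, tx, ty, tz, wx, wy, wz, grip, ...]. A call has 1 to 12 rows; each row is the pose to reach, as a shift and turn from the pose commanded when the call began, along the tool's axes at that moment; what a row does not reach only later rows make up. A row lasts 1/12 s, in which the tool goes at most 41.7 mm and 7.16 degrees, less where a joint would pass 70% of its speed; a pose out of reach is approached as far as the arm can. A call with a gripper value outside its range is refused whole. The fingers move at their own pace and stop on an object; "force" is the grip in N (left out, the last holds). Time passes only in rows, so rows that repeat a pose let the fingers close. It gives the time, the measured TCP pose, the force and the opening at its end, in the units of the state.
- sense(): the state, without advancing time (a new reading comes with each control period).
- grab_frame(name): name is "scene" or "top" or "wrist"; returns a dict with "color" (420x560x3 uint8, blue, green, red), "vertical_fov" (degrees; the focal length in pixels is half the picture's height over the tangent of half this angle, whatever the lens; pixels are square), "cx", "cy" (the principal point, pixels), "world_from_camera" (4x4, takes a point from camera to world coordinates). Camera axes: x right, y down, z forward; pixel columns grow to the right and rows downward; lengths in mm; the calibration is good to about 2 mm. The wrist camera is an equidistant fisheye: a pixel r from the principal point sees the ray r / f radians off the axis. A picture is of the moment at which its call begins. There is no depth.
- sign_off(): hands the job in, once; it reports no verdict.
The state is a dict: "clock": time; "qpos": joint angles; "qvel": joint speeds; "joint_efforts": joint torques, N m; "eef_pos": TCP position; "tcp_rot": TCP orientation; "contact_force": force on the tool from outside, world axes, zero at the start; "wrist_torque": the same for the moment, N m; "opening": opening from 0.0 (shut) to 1.0 (fully open).
Only numpy, scipy, OpenCV 4.12 (cv2) and the standard library are available. Lean on these libraries where they do the work, as an engineer would, in place of code of your own. Each camera call takes 0.05 s, during which the arm holds its last target. There are 200 camera calls.

## Working session

There is one attempt and no reset: what is moved stays moved. The work goes in short steps, Python scripts to look and compute and a tool call to move; the robot and the scene stay as the last step left them, time stands still between calls to the robot, and variables do not carry over. Pictures are saved under pics/ and viewed, about 8 in all and at most 12, crops included, and the job is handed in when it is done.

Besides the shell and the picture viewer there is one more tool, called after "Request:" as name(argument=value, ...), one argument or row to a line, values as JSON. drive_tool: Moves the arm, as the interface text tells. Its arguments: {"type":"object","properties":{"targets":{"type":"array"},"force":{"type":"number"}},"required":["targets"]}

```bash
mkdir -p pics
cat > h.py <<'E'
import numpy as np, cv2
from rig import sense, grab_frame, sign_off, grip_point_offset
def save(n,f,crop=None,s=1):
    im=f["color"]
    if crop: a,b,c,d=crop; im=im[b:d,a:c]
    if s!=1: im=cv2.resize(im,None,fx=s,fy=s,interpolation=cv2.INTER_CUBIC)
    cv2.imwrite(f"pics/{n}.png",im)
def foc(f): return 210/np.tan(np.radians(f["vertical_fov"])/2)
def ray(f,u,v,fish=False):
    k=foc(f); x,y=(u-f["cx"])/k,(v-f["cy"])/k
    if fish:
        r=np.hypot(x,y); d=np.array([np.sin(r)*x/r,np.sin(r)*y/r,np.cos(r)])
    else: d=np.array([x,y,1.])
    M=np.array(f["world_from_camera"]); return M[:3,3],M[:3,:3]@d
def at(f,u,v,z,fish=False):
    o,d=ray(f,u,v,fish); return (o+d*(z-o[2])/d[2]).round(1)
def proj(f,p,fish=False):
    M=np.array(f["world_from_camera"]); c=M[:3,:3].T@(np.array(p)-M[:3,3]); k=foc(f)
    if fish:
        r=np.hypot(c[0],c[1]);t=np.arctan2(r,c[2]); return f["cx"]+k*t*c[0]/r, f["cy"]+k*t*c[1]/r
    return f["cx"]+k*c[0]/c[2], f["cy"]+k*c[1]/c[2]
E
python3 - <<'E'
from h import *
import pickle
F={n:grab_frame(n) for n in("top","scene","wrist")}
pickle.dump(F,open("f0.pkl","wb"))
for n in F: print(n,F[n]["vertical_fov"],np.array(F[n]["world_from_camera"]).round(2).tolist())
save("top0",F["top"],s=1.4); save("scene0",F["scene"],s=1.4)
print(sense(),grip_point_offset)
E
```

```text
top 42.218026781112734 [[-0.01, -0.98, 0.2, 349.42], [-1.0, 0.01, 0.02, -65.36], [-0.02, -0.2, -0.98, 1455.29], [0.0, 0.0, 0.0, 1.0]]
scene 53.36215122082377 [[0.44, 0.77, -0.47, 1128.1], [0.9, -0.38, 0.22, -289.66], [-0.01, -0.52, -0.85, 1024.06], [0.0, 0.0, 0.0, 1.0]]
wrist 65.70646984690485 [[0.44, 0.87, 0.24, 210.97], [0.9, -0.42, -0.12, 591.54], [-0.0, 0.27, -0.96, 372.73], [0.0, 0.0, 0.0, 1.0]]
{'clock': 0.15, 'qpos': array([ 1.11661940e+00,  3.53489891e-01,  1.63393776e+00, -2.09330460e-05,
        1.15520898e+00, -2.39647523e-03]), 'qvel': array([ 0.00121095, -0.00224305, -0.00267016, -0.00056376, -0.0023053 ,
       -0.00034687]), 'joint_efforts': array([ 1.44412729e-04, -6.05630207e+01, -3.42340279e+01,  7.04309264e-05,
        6.15529163e-03,  6.02763066e-07]), 'eef_pos': array([272.73645266, 562.04488248, 303.34451432]), 'tcp_rot': array([-3.14054863e+00,  1.66404596e-05,  2.68982067e+00]), 'contact_force': array([ 0.75918541, -0.08532257,  0.89791538]), 'wrist_torque': array([ 0.04469588, -0.00721371, -0.03293001]), 'opening': 0.9984163904918499} 53.900000000000006
```

View pics/top0.png

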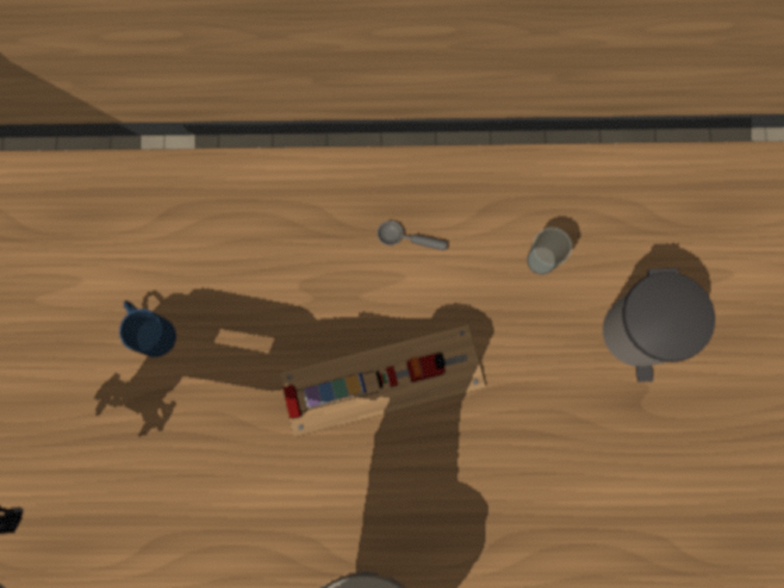

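View pics/scene0.png

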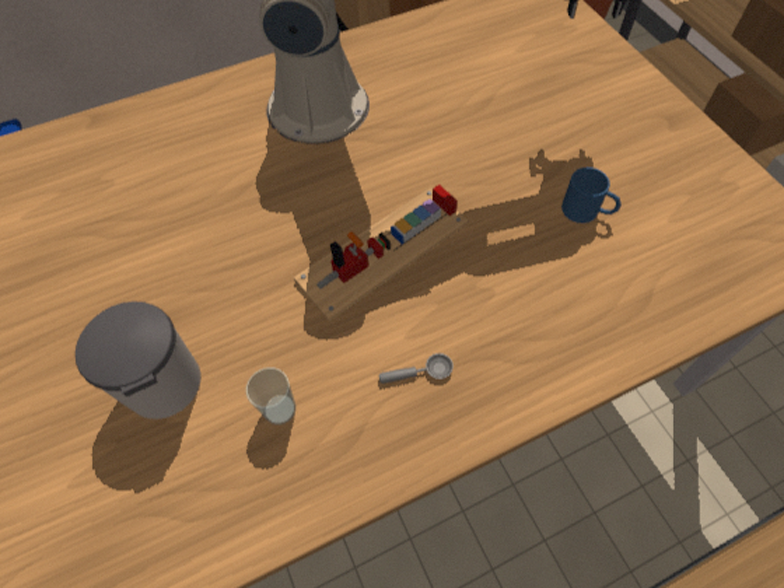

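The top view shows the clamp with the board's corners near (282,374), (468,327), (485,384) and (295,435) in the 1.4x picture. The stop is at the left (292,402), the handle at (440,360), and the mug, bin, tumbler and spoon are all clear of it. I'll enlarge the clamp.

Run:
```python
from h import *
import pickle
F=pickle.load(open("f0.pkl","rb"));f=F["top"]
save("topc",f,(195,225,355,325),5)
for u,v in [(282,374),(468,327),(485,384),(295,435)]: print(at(f,u/1.4,v/1.4,16))
for n,u,v,z in [("mug",148,333,92),("tumbler",541,261,110),("bin",668,317,195),("spoon",448,244,5)]: print(n,at(f,u/1.4,v/1.4,z))
```

```text
[487.4 153.1  16. ]
[ 573.4 -200.9   16. ]
[ 464.8 -229.6   16. ]
[373.6 126.7  16. ]
mug [556.9 387.2  92. ]
tumbler [ 678.2 -327.7  110. ]
bin [ 558.8 -517.3  195. ]
spoon [ 740.5 -167.7    5. ]
```

View pics/topc.png

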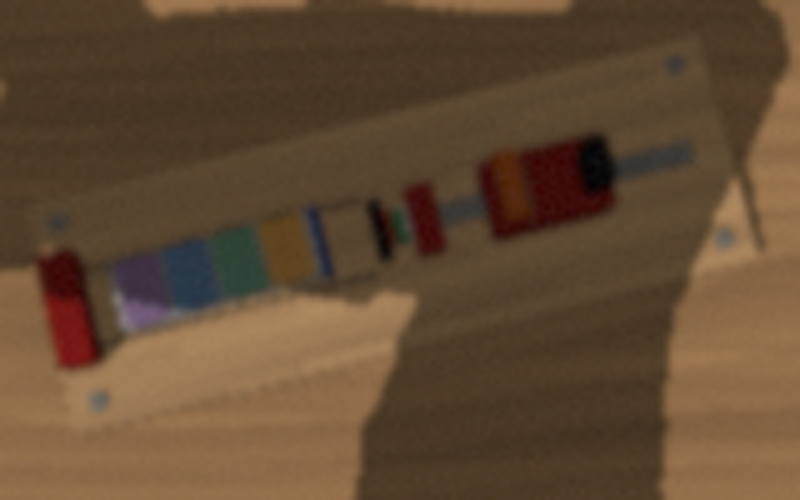

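Run:
```python
from h import *
import pickle
from scipy.optimize import least_squares
F=pickle.load(open("f0.pkl","rb"));f=F["top"]
px=lambda u,v:(195+u/5,225+v/5)
obs=[((160,0,56),(70,309)),((-119,0,122),(595,165)),((-186,62-124,16),(697,37)),((-186,62,16),(762,247)),((186,-62,16),(38,207)),((186,62,16),(75,430)),((-75,0,102),(510,188))]
def W(p,c): x,y,t=p;return [x+np.cos(t)*c[0]-np.sin(t)*c[1],y+np.sin(t)*c[0]+np.cos(t)*c[1],c[2]]
r=least_squares(lambda p:np.concatenate([np.subtract(proj(f,W(p,c)),px(*o)) for c,o in obs]),[475,-40,1.815],loss="soft_l1",x_scale=[1,1,.01])
print(r.x,r.fun.reshape(-1,2).round(2).tolist())
p=r.x;np.save("clamp.npy",p)
def inv(q):
    d=np.array(q[:2])-p[:2];c,s=np.cos(p[2]),np.sin(p[2]);return (c*d[0]+s*d[1],-s*d[0]+c*d[1])
for n,o,z in [("oL1",(112,262),50),("oL2",(125,330),50),("blue1",(322,207),50),("blue2",(332,275),50),("padface?",(383,230),49)]: 
    q=at(f,*px(*o),z);print(n,q,np.round(inv(q),1))
for c in [(160,0,56),(94,0,0),(30,0,50),(-97,0,102),(-119,0,102),(-75,0,102)]: print(c,np.round(W(p,c),1))
```

```text
[472.40330144 -33.76961511   1.80816613] [[1.94, -0.67], [4.03, -1.46], [-0.51, 0.08], [-1.03, 3.31], [-4.35, 0.18], [-1.5, 1.76], [3.44, -0.83]]
oL1 [457.3 106.2  50. ] [139.6 -18.2]
oL2 [422.5  99.1  50. ] [140.9  17.3]
blue1 [484.5  -2.1  50. ] [ 27.9 -19.2]
blue2 [449.6  -7.2  50. ] [31.2 15.9]
padface? [472.5 -33.5  49. ] [ 0.2 -0.2]
(160, 0, 56) [434.8 121.7  56. ]
(94, 0, 0) [450.3  57.6   0. ]
(30, 0, 50) [465.3  -4.6  50. ]
(-97, 0, 102) [ 495.2 -128.   102. ]
(-119, 0, 102) [ 500.4 -149.4  102. ]
(-75, 0, 102) [ 490.  -106.7  102. ]
```

```bash
cat >> h.py <<'E'
from scipy.spatial.transform import Rotation as R
def cmd(tx,ty,tz,yaw,base=None):
    """shift (m) and turn from commanded/measured pose to world TCP target, tool down"""
    s=sense(); p,r=(s["eef_pos"],s["tcp_rot"]) if base is None else base
    A=R.from_euler("xyz",r); B=R.from_euler("xyz",[np.pi,0,yaw])
    print("shift",(A.inv().apply(np.array([tx,ty,tz])-p)/1000).round(4),"turn",(A.inv()*B).as_rotvec().round(4))
def W(p,c): x,y,t=p;return np.array([x+np.cos(t)*c[0]-np.sin(t)*c[1],y+np.sin(t)*c[0]+np.cos(t)*c[1],c[2]])
def inv(p,q):
    d=np.array(q[:2])-p[:2];c,s=np.cos(p[2]),np.sin(p[2]);return np.array([c*d[0]+s*d[1],-s*d[0]+c*d[1]])
E
python3 - <<'E'
from h import *
p=np.load("clamp.npy"); t=W(p,(70,0,210)); print(t); cmd(*t,1.81)
E
```

```text
[455.94301146  34.26757217 210.        ]
shift [-0.3952 -0.3947  0.0938] turn [-1.000e-03  5.000e-04  8.798e-01]
```

Request:
drive_tool(
  targets=[-0.395,-0.395,0.093,0,0,0.88,1,-0.395,-0.395,0.093,0,0,0.88,1,-0.395,-0.395,0.093,0,0,0.88,1,-0.395,-0.395,0.093,0,0,0.88,1,-0.395,-0.395,0.093,0,0,0.88,1,-0.395,-0.395,0.093,0,0,0.88,1,-0.395,-0.395,0.093,0,0,0.88,1,-0.395,-0.395,0.093,0,0,0.88,1,-0.395,-0.395,0.093,0,0,0.88,1,-0.395,-0.395,0.093,0,0,0.88,1,-0.395,-0.395,0.093,0,0,0.88,1,-0.395,-0.395,0.093,0,0,0.88,1],
  force=20,
)

```text
clock: 1.15
eef_pos: [434.5, 94.3, 221.6]
tcp_rot: [3.141, 0.0, 1.81]
contact_force: [0.8, 0.0, -0.7]
opening: 1.0
```

Request:
drive_tool(
  targets=[-0.035,0,0.006,0,0,0,1,-0.063,-0.006,0.011,0,0,0,1,-0.063,-0.006,0.011,0,0,0,1,-0.063,-0.006,0.011,0,0,0,1],
)

```text
clock: 1.48
eef_pos: [443.2, 32.4, 210.4]
tcp_rot: [-3.141, -0.0, 1.806]
contact_force: [0.2, -0.1, 0.3]
opening: 1.002
```

Run:
```python
from h import *
import pickle
f=grab_frame("wrist");pickle.dump(f,open("w1.pkl","wb"));save("w1",f,s=1.42);s=sense();print(s["eef_pos"],s["tcp_rot"])
```

```text
[443.36063592  33.40585681 210.6819933 ] [-3.14124107e+00 -3.24715340e-04  1.80787885e+00]
```

View pics/w1.png

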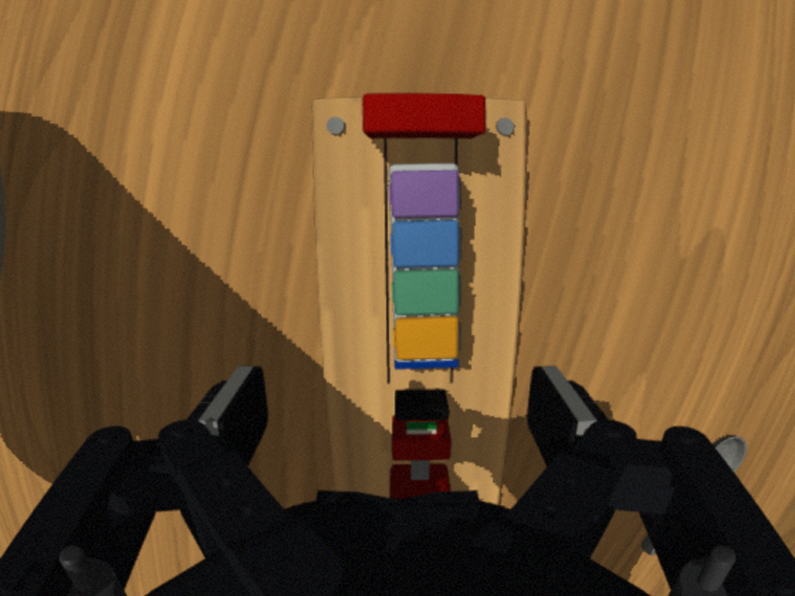

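The wrist view shows the stop's top between (364,94) and (484,95), with the stop face edge at about v=133. The organizer lies at u 391 to 459, with its end at v=165 and its blue cap at v=369. The pad is at (421,403), and its free stem shows green at the jaw.

Run:
```python
from h import *
import pickle
from scipy.optimize import least_squares
f=pickle.load(open("w1.pkl","rb"));S=1.42
a=lambda u,v,z:at(f,u/S,v/S,z,True)
obs=[((170,30,56),(364,94)),((170,-30,56),(484,95)),((186,62,16),(314,99)),((186,-62,16),(526,101)),((150,30,56),(364,133)),((150,-30,56),(485,133))]
g=np.load("clamp.npy")
fun=lambda p:np.concatenate([np.subtract(proj(f,W(p,c),True),np.array(o)/S) for c,o in obs])
r=least_squares(fun,g,x_scale=[1,1,.01])
if abs(r.fun).max()>5:
  obs=[((c[0],-c[1],c[2]),o) for c,o in obs]; r=least_squares(fun,g,x_scale=[1,1,.01])
p=r.x;print(p,r.fun.reshape(-1,2).round(1).tolist());np.save("clamp.npy",p)
for n,u,v,z in [("end1",391,166,50),("end2",458,165,50),("cap1",394,369,50),("cap2",459,368,50),("bed L edge",326,400,16),("bed R edge",514,400,16),("padfront L",396,390,63),("padfrontR",447,390,63),("jawtop front",394,432,49),("jawtop back",392,458,49),("housing",420,465,60)]:
  q=a(u,v,z);print(n,q,inv(p,q).round(1))
s=sense();print("tcp",inv(p,s["eef_pos"]))
```

```text
[393.8691741  294.40334297   4.95057286] [[-1.2, 11.9], [2.2, 12.4], [-1.6, 35.1], [1.2, 34.9], [-1.3, -43.7], [1.4, -42.3]]
end1 [424.4  99.1  50. ] [197.  -16.4]
end2 [456.4 107.6  50. ] [196.3  16.7]
cap1 [450.9  -5.6  50. ] [305.  -15.4]
cap2 [485.5   3.1  50. ] [304.7  20.3]
bed L edge [416.5 -53.7  16. ] [343.6 -60.1]
bed R edge [537.1 -25.8  16. ] [345.   63.6]
padfront L [453.4 -11.4  63. ] [311.2 -14.3]
padfrontR [479.7  -5.3  63. ] [311.5  12.7]
jawtop front [460.5 -46.2  49. ] [346.7 -15.6]
jawtop back [463.7 -65.   49. ] [365.7 -16.9]
housing [479.1 -58.5  60. ] [363.   -0.4]
tcp [265.30594807 -13.48504692]
```

```bash
cat > fit.py <<'E'
from h import *
import pickle
from scipy.optimize import least_squares
f=pickle.load(open("w1.pkl","rb"));S=1.42
a=lambda u,v,z:at(f,u/S,v/S,z,True)
obs=[((170,30,56),(364,94)),((170,-30,56),(484,95)),((186,62,16),(314,99)),((186,-62,16),(526,101)),((150,30,56),(364,133)),((150,-30,56),(485,133))]
g=[472.4,-33.8,1.808]
fun=lambda p:np.concatenate([np.subtract(proj(f,W(p,c),True),np.array(o)/S) for c,o in obs])
r=least_squares(fun,g,x_scale=[1,1,.01])
p=r.x;print(p,r.fun.reshape(-1,2).round(1).tolist());np.save("clamp.npy",p)
for n,u,v,z in [("end1",391,166,50),("end2",458,165,50),("cap1",394,369,50),("cap2",459,368,50),("bed L edge",326,400,16),("bed R edge",514,400,16),("padtop front L",396,390,47+16-0),("padfrontR",447,390,47),("jawtop front",394,432,49),("jawtop back",392,458,49),("housing front",420,465,60),("stop TL",364,94,56),("stop TR",484,95,56),("board L",314,99,16),("board R",526,101,16)]:
  q=a(u,v,z);print(n,q,inv(p,q).round(1))
s=sense();print("tcp",inv(p,s["eef_pos"]))
E
python3 fit.py
```

```text
[473.24518444 -29.97999646   1.81309786] [[-1.4, 3.5], [2.1, 3.7], [-2.1, -10.3], [1.1, -10.5], [-1.2, 4.7], [1.4, 5.3]]
end1 [424.4  99.1  50. ] [137.   16.4]
end2 [456.4 107.6  50. ] [137.6 -16.7]
cap1 [450.9  -5.6  50. ] [29.  15.8]
cap2 [485.5   3.1  50. ] [ 29.2 -19.8]
bed L edge [416.5 -53.7  16. ] [-9.4 60.8]
bed R edge [537.1 -25.8  16. ] [-11.3 -63. ]
padtop front L [453.4 -11.4  63. ] [22.8 14.8]
padfrontR [483.5 -13.   47. ] [ 14. -14.]
jawtop front [460.5 -46.2  49. ] [-12.7  16.3]
jawtop back [463.7 -65.   49. ] [-31.7  17.7]
housing front [479.1 -58.5  60. ] [-29.1   1.2]
stop TL [403.7 130.5  56. ] [172.5  29. ]
stop TR [459.6 144.4  56. ] [172.6 -28.6]
board L [372.2 127.6  16. ] [177.2  60.3]
board R [489.9 156.4  16. ] [176.9 -60.9]
tcp [68.7046718  13.80292391]
```

```bash
sed -i 's/^g=/obs=[o for o in obs if o[0][0]!=186]\ng=/' fit.py; python3 fit.py
python3 - <<'E'
from h import *
p=np.load("clamp.npy"); cmd(*W(p,(82,0,95)),p[2]); cmd(*W(p,(82,0,82)),p[2])
E
```

```text
[473.24462638 -26.88393262   1.81848569] [[-1.7, -0.5], [1.8, -0.8], [-1.3, 0.6], [1.3, 0.7]]
end1 [424.4  99.1  50. ] [134.1  16.5]
end2 [456.4 107.6  50. ] [134.5 -16.6]
cap1 [450.9  -5.6  50. ] [26.1 16.4]
cap2 [485.5   3.1  50. ] [ 26.1 -19.2]
bed L edge [416.5 -53.7  16. ] [-12.1  61.6]
bed R edge [537.1 -25.8  16. ] [-14.6 -62.2]
padtop front L [453.4 -11.4  63. ] [19.9 15.4]
padfrontR [483.5 -13.   47. ] [ 10.9 -13.3]
jawtop front [460.5 -46.2  49. ] [-15.6  17.1]
jawtop back [463.7 -65.   49. ] [-34.6  18.6]
housing front [479.1 -58.5  60. ] [-32.1   2.1]
stop TL [403.7 130.5  56. ] [169.6  28.8]
stop TR [459.6 144.4  56. ] [169.4 -28.8]
board L [372.2 127.6  16. ] [174.5  60.1]
board R [489.9 156.4  16. ] [173.6 -61.1]
tcp [65.77632873 14.19105967]
shift [0.0163 0.0141 0.1157] turn [-0.0003 -0.0003 -0.0106]
shift [0.0163 0.0141 0.1287] turn [-0.0003 -0.0003 -0.0106]
```

Request:
drive_tool(
  targets=[0.013,0.014,0.04,0,0,-0.01,1,0.013,0.014,0.08,0,0,-0.01,1,0.013,0.014,0.115,0,0,-0.01,1,0.013,0.014,0.115,0,0,-0.01,1,0.013,0.014,0.115,0,0,-0.01,0.3,0.013,0.014,0.115,0,0,-0.01,0.3,0.013,0.014,0.115,0,0,-0.01,0.3,0.013,0.014,0.115,0,0,-0.01,0.3,0.013,0.014,0.115,0,0,-0.01,0.3,0.013,0.014,0.115,0,0,-0.01,0.3,0.013,0.014,0.115,0,0,-0.01,0.3,0.013,0.014,0.115,0,0,-0.01,0.3],
  force=20,
)

```text
clock: 2.53
eef_pos: [455.3, 49.8, 97.9]
tcp_rot: [3.138, 0.0, 1.82]
contact_force: [-1.4, 2.2, 10.6]
opening: 0.412
```

Request:
drive_tool(
  targets=[0,0,-0.003,0,0,0,0.3,0.004,0,-0.003,0,0,0,0.3,0.007,0,-0.003,0,0,0,0.3,0.01,0,-0.003,0,0,0,0.3,0.01,0,-0.003,0,0,0,0.3],
)

```text
clock: 2.95
eef_pos: [451.3, 59.8, 98.8]
tcp_rot: [-3.142, -0.0, 1.82]
contact_force: [0.2, -0.7, -2.7]
opening: 0.419
```

Request:
drive_tool(
  targets=[0.002,0,0,0,0,0,0.3,0.003,0,0,0,0,0,0.3,0.004,0,0,0,0,0,0.3,0.004,0,0,0,0,0,0.3],
)

```text
clock: 3.28
eef_pos: [450.5, 63.3, 98.7]
tcp_rot: [-3.141, -0.0, 1.82]
contact_force: [-0.5, -0.3, -2.2]
opening: 0.419
```

Request:
drive_tool(
  targets=[0.002,0,0,0,0,0,0.3,0.003,0,0,0,0,0,0.3,0.003,0,0,0,0,0,0.3],
)

```text
clock: 3.53
eef_pos: [449.8, 64.3, 98.8]
tcp_rot: [-3.141, 0.003, 1.822]
contact_force: [2.7, -20.7, 1.0]
opening: 0.417
```

Contact of about 20 N shows that it has seated. I'll let go and rise for a look.

Request:
drive_tool(
  targets=[-0.001,0,0,0,0,0,0.3,-0.001,0,0,0,0,0,0.6,-0.001,0,0,0,0,0,0.8,-0.001,0,0,0,0,0,0.8,-0.001,0,0,0,0,0,0.8,-0.001,0,-0.03,0,0,0,0.8,-0.001,0,-0.07,0,0,0,0.8,-0.001,0,-0.11,0,0,0,0.8,-0.04,0,-0.11,0,0,0,0.8,-0.08,0,-0.11,0,0,0,0.8,-0.11,0,-0.11,0,0,0,0.8,-0.11,0,-0.11,0,0,0,0.8],
)

```text
clock: 4.53
eef_pos: [478.6, -44.1, 209.6]
tcp_rot: [3.139, 0.002, 1.818]
contact_force: [-0.6, 0.4, -0.4]
opening: 0.798
```

Run:
```python
from h import *
import pickle
f=grab_frame("wrist");pickle.dump(f,open("w2.pkl","wb"));save("w2",f,s=1.42);s=sense();print(s["eef_pos"],s["tcp_rot"],s["contact_force"],s["opening"])
print(inv(np.load("clamp.npy"),s["eef_pos"]))
```

```text
[477.58755679 -42.40704394 209.10811079] [3.14047641e+00 5.87003194e-04 1.81682486e+00] [-0.80447198  0.51362971 -0.28186384] 0.8016642608425469
[-16.11410152  -0.40467484]
```

View pics/w2.png

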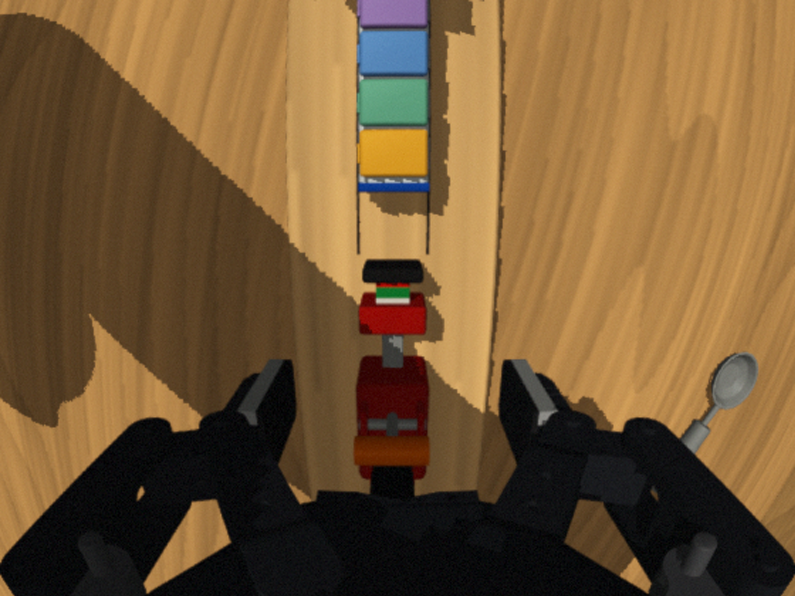

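The wrist view shows the organizer straight and slid up, with the cap edge at v=190. The pad face is at v=260, the jaw's front edge at v=303, the bar's centre at (391,450) and the handle just behind it.

Run:
```python
from h import *
import pickle
f=pickle.load(open("w2.pkl","rb"));S=1.42;p=np.load("clamp.npy")
for n,u,v,z in [("cap",393,191,50),("capbot",393,193,16),("padface",393,260,47),("padback",393,282,47),("jawfront",393,303,49),("jawback",393,333,49),("hous front",393,357,60),("bar top front",391,436,107),("bar c",391,450,109),("bar back",391,464,104),("barL",355,450,102),("barR",429,450,102),("handle front?",391,474,122)]:
  q=at(f,u/S,v/S,z,True);print(n,q,inv(p,q).round(1))
for c in (-97,-103): print(W(p,(c,0,0)))
cmd(*W(p,(-100,0,230)),p[2]-np.pi/2)
```

```text
cap [463.5  10.3  50. ] [38.4  0.3]
capbot [464.1   7.4  16. ] [35.5  0.5]
padface [472.2 -24.1  47. ] [3.  0.3]
padback [475.  -35.4  47. ] [-8.7  0.4]
jawfront [477.6 -45.8  49. ] [-19.4   0.4]
jawback [481.6 -62.   49. ] [-36.1   0.5]
hous front [483.9 -70.8  60. ] [-45.2   0.4]
bar top front [487.6 -88.2 107. ] [-63.    1.1]
bar c [489.1 -94.2 109. ] [-69.1   1.1]
bar back [ 491.8 -105.5  104. ] [-80.8   1.3]
barL [ 474.1 -103.3  102. ] [-74.3  17.9]
barR [507.2 -94.9 102. ] [-74.3 -16.2]
handle front? [490.  -97.6 122. ] [-72.7   1.1]
[ 497.02558285 -120.92363758    0.        ]
[ 498.49656984 -126.74052655    0.        ]
shift [-0.0839 -0.0002 -0.0208] turn [ 1.3000e-03 -4.0000e-04  1.5691e+00]
```

Request:
drive_tool(
  targets=[-0.082,0,-0.02,0,0,1.57,1,-0.082,0,-0.02,0,0,1.57,1,-0.082,0,-0.02,0,0,1.57,1,-0.082,0,-0.02,0,0,1.57,1,-0.082,0,-0.02,0,0,1.57,1,-0.082,0,-0.02,0,0,1.57,1,-0.082,0,-0.02,0,0,1.57,1,-0.082,0,-0.02,0,0,1.57,1,-0.082,0,-0.02,0,0,1.57,1,-0.082,0,-0.02,0,0,1.57,1,-0.082,0,-0.02,0,0,1.57,1,-0.082,0,-0.02,0,0,1.57,1],
)

```text
clock: 5.58
eef_pos: [496.8, -118.8, 228.5]
tcp_rot: [-3.141, 0.001, 0.314]
contact_force: [-0.5, -0.0, 0.5]
opening: 0.995
```

Run:
```python
from h import *
p=np.load("clamp.npy");s=sense();print(s["eef_pos"],s["tcp_rot"],inv(p,s["eef_pos"]))
cmd(*W(p,(-98,0,152)),p[2]-np.pi/2)
```

```text
[ 496.83538367 -118.78780634  228.51785497] [-3.14083939e+00  5.16721105e-04  3.14378385e-01] [-94.88272105  -0.33923542]
shift [-0.0005  0.0031  0.0765] turn [-0.0007  0.0005  0.0667]
```

Request:
drive_tool(
  targets=[0,0.003,0,0,0,0.067,1,0,0.003,0.03,0,0,0.067,1,0,0.003,0.06,0,0,0.067,1,0,0.003,0.076,0,0,0.067,1,0,0.003,0.076,0,0,0.067,1],
)

```text
clock: 6.0
eef_pos: [495.7, -121.3, 149.5]
tcp_rot: [-3.138, 0.006, 0.254]
contact_force: [-1.4, -0.1, 0.4]
opening: 1.002
```

Run:
```python
from h import *
import pickle
p=np.load("clamp.npy");s=sense();print(s["eef_pos"],s["tcp_rot"],inv(p,s["eef_pos"]),s["contact_force"])
f=grab_frame("wrist");pickle.dump(f,open("w3.pkl","wb"));save("w3",f,s=1.42)
```

```text
[ 495.74265133 -121.26041821  149.50987435] [-3.13829959  0.0055465   0.25354253] [-97.01197332   1.32634502] [-1.35076157 -0.12061956  0.38306332]
```

View pics/w3.png

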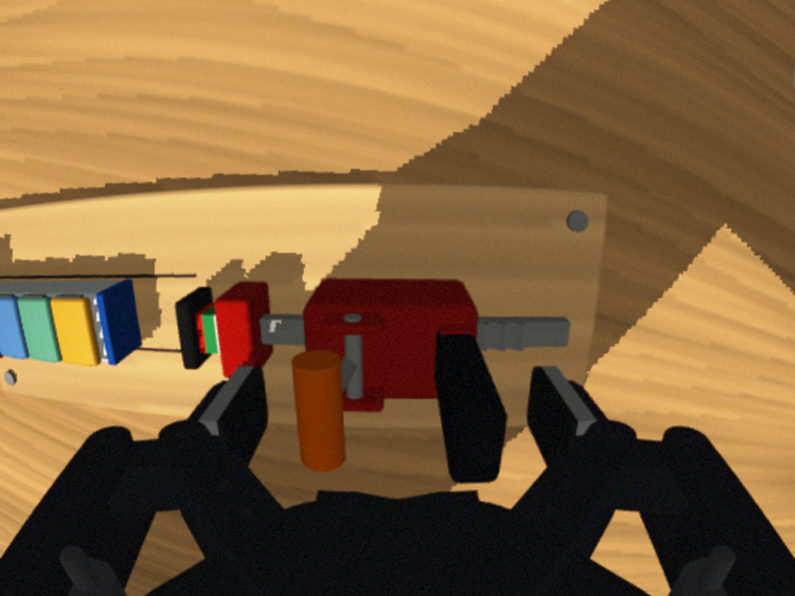

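The fingers straddle the bar (318,410) and the handle (470,410), and the gauge can be seen at (208,330). I'll shift 7 mm towards the handle and make the first squeeze.

Request:
drive_tool(
  targets=[0,0.007,0,0,0,0,0.9,0,0.007,0,0,0,0,0.9,0,0.007,0,0,0,0,0.4,0,0.007,0,0,0,0,0.4,0,0.007,0,0,0,0,0.4,0,0.007,0,0,0,0,0.4,0,0.007,0,0,0,0,0.4,0,0.007,0,0,0,0,0.4,0,0.007,0,0,0,0,0.4,0,0.007,0,0,0,0,0.4],
  force=30,
)

```text
clock: 6.88
eef_pos: [499.4, -127.4, 154.3]
tcp_rot: [-3.137, -0.001, 0.25]
contact_force: [-3.8, 18.1, 13.5]
opening: 0.494
```

Run:
```python
from h import *
import pickle
p=np.load("clamp.npy");s=sense();print(s["eef_pos"],inv(p,s["eef_pos"]),s["contact_force"],s["opening"])
f=grab_frame("wrist");pickle.dump(f,open("w4.pkl","wb"));save("w4",f,(0,180,420,350),1.9)
```

```text
[ 499.41756394 -127.39762794  154.31375009] [-103.86284269   -0.7317888 ] [-3.78325578 18.08183432 13.53281763] 0.4943395635707443
```

View pics/w4.png

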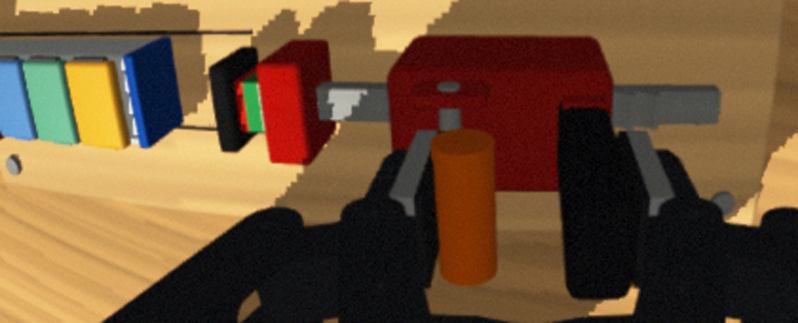

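Full squeeze: bar against its limit at opening 0.49, jaw moved. Set up numeric tracking of the jaw, then continue pumping.

```bash
cat > trk.py <<'E'
from h import *
import pickle
def jaw(f):
    """clamp x of jaw front face (bright red front-top-right area) and of blue cap, at lower edge z~49/50 plane, row scan"""
    p=np.load("clamp.npy")
    # scan a point on line y=0..: for x candidates project jaw front-face top edge points and sample colour
    im=cv2.GaussianBlur(f["color"],(3,3),0).astype(int)
    out=[]
    for x in np.arange(-45,60,1.):
        u,v=proj(f,W(p,(x,8,49)),True)   # top edge plane, +y side
        if 0<=u<559 and 0<=v<419:
            b,g,r=im[int(round(v)),int(round(u))]; out.append((x,"R" if r>70 and r>2*max(g,b) else "G" if g>1.3*max(r,b) else "B" if b>1.4*max(r,g) else "k" if r<45 else "."))
        else: out.append((x," "))
    return "".join(c for _,c in out)
E
python3 - <<'E'
from trk import *
for n in("w3","w4"): print(jaw(pickle.load(open(n+".pkl","rb"))))
E
```

```text
.R......RRRRRRRRRRRRRR......kkkkkkkkkkkk.............................BBBBBBBBBBBBBB......................
......R......RRRRRRRRRRRRRRRR......kkkkkkkkkkkk.....................BBBBBBBBBBBBBBB......................
```

Request:
drive_tool(
  targets=[0,0,0,0,0,0,0.95,0,0,0,0,0,0,0.95,0,0,0,0,0,0,0.95,0,0,0,0,0,0,0.95,0,0,0,0,0,0,0.95,0,0,0,0,0,0,0.4,0,0,0,0,0,0,0.4,0,0,0,0,0,0,0.4,0,0,0,0,0,0,0.4,0,0,0,0,0,0,0.4,0,0,0,0,0,0,0.4,0,0,0,0,0,0,0.4],
)

```text
clock: 7.93
eef_pos: [498.8, -127.6, 153.0]
tcp_rot: [-3.137, 0.002, 0.251]
contact_force: [-3.3, 15.5, 11.9]
opening: 0.495
```

Run:
```python
from trk import *
f=grab_frame("wrist");pickle.dump(f,open("w5.pkl","wb"));print(jaw(f));print(sense()["eef_pos"],sense()["opening"],sense()["contact_force"])
```

```text
..............R......RRRRRRRRRRRRRRRR....kkkkkkkkkkkkk...............BBBBBBBBBBBBBB......................
[ 498.78231656 -127.57564576  152.9798673 ] 0.4965247099086968 [-3.42379378 15.67726608 12.66356182]
```

Request:
drive_tool(
  targets=[0,0,0,0,0,0,0.95,0,0,0,0,0,0,0.95,0,0,0,0,0,0,0.95,0,0,0,0,0,0,0.95,0,0,0,0,0,0,0.95,0,0,0,0,0,0,0.4,0,0,0,0,0,0,0.4,0,0,0,0,0,0,0.4,0,0,0,0,0,0,0.4,0,0,0,0,0,0,0.4,0,0,0,0,0,0,0.4,0,0,0,0,0,0,0.4],
)

```text
clock: 8.98
eef_pos: [498.8, -127.6, 153.0]
tcp_rot: [-3.137, 0.002, 0.251]
contact_force: [-3.9, 16.0, 12.2]
opening: 0.496
```

Run:
```python
from trk import *
f=grab_frame("wrist");pickle.dump(f,open("w6.pkl","wb"));print(jaw(f));print(sense()["eef_pos"],sense()["opening"],sense()["contact_force"])
```

```text
.............................RRRRRRRRRRRRRRR....kkkkkkkkkkkkkk.......BBBBBBBBBBBBBB......................
[ 498.78455526 -127.5769328   153.00833873] 0.49638617990242057 [-3.77771643 15.06143446 12.46283828]
```

Request:
drive_tool(
  targets=[0,0,0,0,0,0,0.95,0,0,0,0,0,0,0.95,0,0,0,0,0,0,0.95,0,0,0,0,0,0,0.95,0,0,0,0,0,0,0.95,0,0,0,0,0,0,0.4,0,0,0,0,0,0,0.4,0,0,0,0,0,0,0.4,0,0,0,0,0,0,0.4,0,0,0,0,0,0,0.4,0,0,0,0,0,0,0.4,0,0,0,0,0,0,0.4],
)

```text
clock: 10.03
eef_pos: [498.8, -127.6, 153.0]
tcp_rot: [-3.137, 0.002, 0.251]
contact_force: [-3.7, 16.6, 12.2]
opening: 0.504
```

Run:
```python
from trk import *
f=grab_frame("wrist");pickle.dump(f,open("w7.pkl","wb"));print(jaw(f));print(sense()["eef_pos"],sense()["opening"],sense()["contact_force"])
save("w7",f,(0,170,280,330),2.8)
```

```text
............................R........RRRRRRRRRRRRRRRR...kkkkkkkkkkkkkkkBBBBBBBBBBBB......................
[ 498.78470875 -127.55185498  153.00323893] 0.49461869736404757 [-4.29186002 15.66404849 12.50647956]
```

View pics/w7.png

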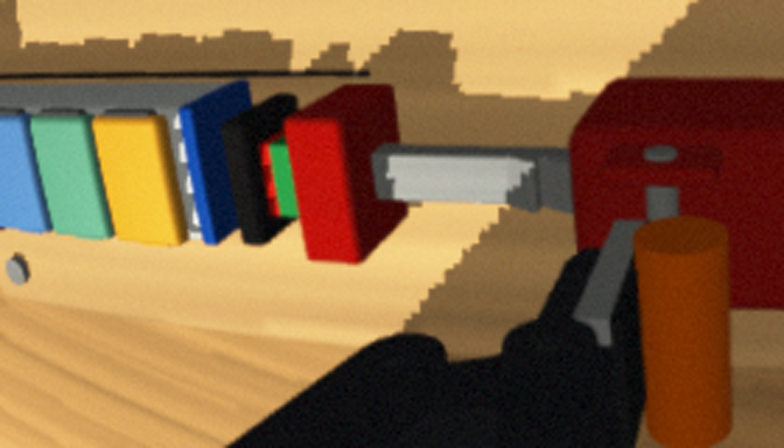

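The crop shows the pad's top front edge at (235,125) and the cap face at (215,160), so a small gap of about 10 mm remains and the pad is not yet pressed. I'll make one more full stroke.

Request:
drive_tool(
  targets=[0,0,0,0,0,0,0.95,0,0,0,0,0,0,0.95,0,0,0,0,0,0,0.95,0,0,0,0,0,0,0.95,0,0,0,0,0,0,0.95,0,0,0,0,0,0,0.4,0,0,0,0,0,0,0.4,0,0,0,0,0,0,0.4,0,0,0,0,0,0,0.4,0,0,0,0,0,0,0.4,0,0,0,0,0,0,0.4,0,0,0,0,0,0,0.4],
)

```text
clock: 11.08
eef_pos: [498.8, -127.6, 153.0]
tcp_rot: [-3.137, 0.001, 0.251]
contact_force: [-3.8, 16.8, 12.6]
opening: 0.498
```

Run:
```python
from trk import *
f=grab_frame("wrist");pickle.dump(f,open("w8.pkl","wb"));print(jaw(f));print(sense()["eef_pos"],sense()["opening"],sense()["contact_force"])
save("w8",f,(60,190,220,290),5)
```

```text
............................................RRRRRRRRRRRRRRRRR..kkkkkkkkkkkkkkkBBBBB......................
[ 498.79563687 -127.58254701  153.00238284] 0.5004487493125438 [-3.91404385 15.53828083 12.27053863]
```

View pics/w8.png

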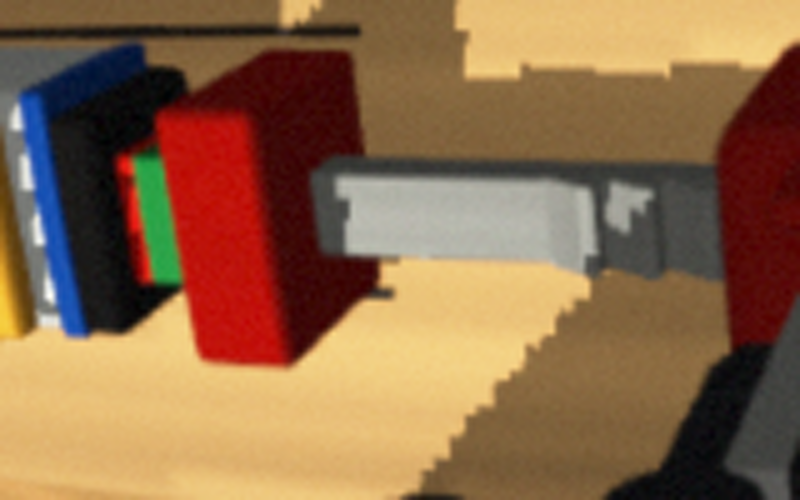

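The pad now just meets the blue cap (at 55,150), with the stem still fully out. The next stroke is partial, controlled by the opening.

Request:
drive_tool(
  targets=[0,0,0,0,0,0,0.95,0,0,0,0,0,0,0.95,0,0,0,0,0,0,0.95,0,0,0,0,0,0,0.95,0,0,0,0,0,0,0.95,0,0,0,0,0,0,0.8,0,0,0,0,0,0,0.7,0,0,0,0,0,0,0.65,0,0,0,0,0,0,0.62,0,0,0,0,0,0,0.62,0,0,0,0,0,0,0.62,0,0,0,0,0,0,0.62],
)

```text
clock: 12.13
eef_pos: [499.0, -128.2, 152.9]
tcp_rot: [-3.138, 0.001, 0.252]
contact_force: [-2.7, 11.0, 9.4]
opening: 0.618
```

Run:
```python
from trk import *
f=grab_frame("wrist");pickle.dump(f,open("w9.pkl","wb"));print(jaw(f));print(sense()["eef_pos"],sense()["opening"],sense()["contact_force"])
save("w9",f,(60,190,220,290),5)
```

```text
..................................................RRRRRRRRRRRRRRRRRkkkkkkkkkkkkkBBB......................
[ 499.0274731  -128.19523833  152.91845957] 0.6253028582765731 [-2.80021316 11.55252116  7.40511807]
```

View pics/w9.png

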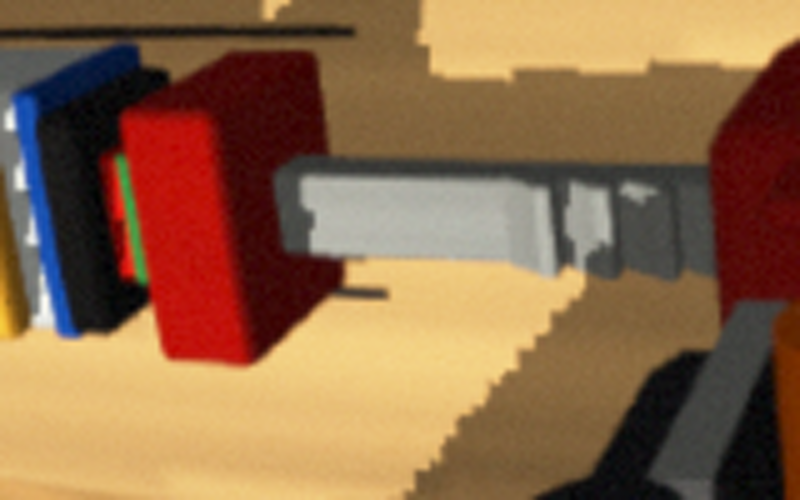

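Jaw +6 mm while the pad moved about 2 mm. The pad is pressed in about 4 to 5 mm with the jaw's edge in the green (130,200). I'll add about 1 mm to centre it in the band.

Request:
drive_tool(
  targets=[0,0,0,0,0,0,0.605,0,0,0,0,0,0,0.595,0,0,0,0,0,0,0.595,0,0,0,0,0,0,0.595,0,0,0,0,0,0,0.595,0,0,0,0,0,0,0.595],
)

```text
clock: 12.68
eef_pos: [499.0, -128.1, 152.9]
tcp_rot: [-3.138, 0.001, 0.252]
contact_force: [-3.2, 12.6, 8.3]
opening: 0.591
```

Run:
```python
from trk import *
f=grab_frame("wrist");pickle.dump(f,open("w10.pkl","wb"));print(jaw(f));s=sense();print(s["eef_pos"],s["opening"],s["contact_force"])
save("w10",f,(0,170,280,330),2.8)
```

```text
........................................R.........RRRRRRRRRRRRRRRRRkkkkkkkkkkkkkBBB......................
[ 499.0166798  -128.14457219  152.92761683] 0.5989097587687865 [-3.36951034 12.76436292  8.92069777]
```

View pics/w10.png

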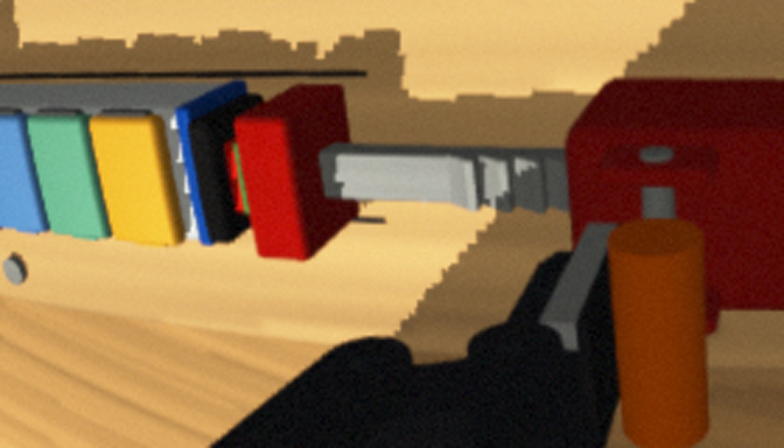

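The pad is flat on the blue cap, with red and a sliver of green at (238,180). The jaw's top edge hides part of the stem from this angle. I'll quantify it against the free state.

Run:
```python
from trk import *
for n in ("w6","w7","w8","w9","w10"):
    im=cv2.resize(pickle.load(open(n+".pkl","rb"))["color"][190:290],None,fx=8,fy=8,interpolation=cv2.INTER_CUBIC).astype(int)
    b,g,r=im[...,0],im[...,1],im[...,2]
    G=(g>1.35*r)&(g>1.35*b)&(g>70); G[:,:70*8]=0
    ys,xs=np.nonzero(G)
    if len(ys)==0: print(n,"none");continue
    # only largest comp
    k,l,st,c=cv2.connectedComponentsWithStats(G.astype(np.uint8))
    i=max(range(1,k),key=lambda j:(st[j][0]>75*8)*st[j][4]); M=l==i
    for y in np.quantile(np.nonzero(M)[0],[.3,.5,.7]).astype(int):
        gx=np.nonzero(M[y])[0]; R=(r[y]>1.8*g[y])&(r[y]>1.8*b[y])&(r[y]>60)
        x=gx[0]-1; 
        while not R[x] and x>gx[0]-16:x-=1
        rr=x
        while R[x]: x-=1
        e=gx[-1]
        while not R[e]: e+=1
        q=e
        print(n,"redstem",(x/8,rr/8),"green",(gx[0]/8,gx[-1]/8),"jawedge",e/8,"red w",(gx[0]-x)/8,"green w",(e-gx[0])/8)
```

```text
w6 redstem (np.float64(102.75), np.float64(106.625)) green (np.float64(107.375), np.float64(113.5)) jawedge 114.25 red w 4.625 green w 6.875
w6 redstem (np.float64(103.75), np.float64(107.25)) green (np.float64(108.125), np.float64(114.25)) jawedge 115.0 red w 4.375 green w 6.875
w6 redstem (np.float64(104.625), np.float64(108.25)) green (np.float64(109.125), np.float64(115.25)) jawedge 115.875 red w 4.5 green w 6.75
w7 redstem (np.float64(93.125), np.float64(96.625)) green (np.float64(97.5), np.float64(103.5)) jawedge 104.125 red w 4.375 green w 6.625
w7 redstem (np.float64(94.125), np.float64(97.625)) green (np.float64(98.25), np.float64(104.25)) jawedge 105.0 red w 4.125 green w 6.75
w7 redstem (np.float64(94.875), np.float64(98.5)) green (np.float64(99.25), np.float64(105.0)) jawedge 105.875 red w 4.375 green w 6.625
w8 redstem (np.float64(83.75), np.float64(87.25)) green (np.float64(88.125), np.float64(93.125)) jawedge 93.875 red w 4.375 green w 5.75
w8 redstem (np.float64(84.75), np.float64(88.0)) green (np.float64(88.875), np.float64(94.0)) jawedge 94.75 red w 4.125 green w 5.
[... 244 characters left out ...]
ed w 4.25 green w 1.75
w9 redstem (np.float64(81.625), np.float64(85.0)) green (np.float64(85.875), np.float64(87.0)) jawedge 87.75 red w 4.25 green w 1.875
w9 redstem (np.float64(82.75), np.float64(86.0)) green (np.float64(86.875), np.float64(87.75)) jawedge 88.5 red w 4.125 green w 1.625
w10 redstem (np.float64(83.125), np.float64(86.375)) green (np.float64(87.25), np.float64(87.625)) jawedge 88.25 red w 4.125 green w 1.0
w10 redstem (np.float64(83.375), np.float64(86.625)) green (np.float64(87.25), np.float64(87.75)) jawedge 88.375 red w 3.875 green w 1.125
w10 redstem (np.float64(83.5), np.float64(86.625)) green (np.float64(87.5), np.float64(87.75)) jawedge 88.625 red w 4.0 green w 1.125
```

Green seen has shrunk by about 5.2 px at 1.4 px/mm, so the pad is about 4 mm in. Another 1.2 mm brings it nearer the middle.

Request:
drive_tool(
  targets=[0,0,0,0,0,0,0.58,0,0,0,0,0,0,0.565,0,0,0,0,0,0,0.555,0,0,0,0,0,0,0.555,0,0,0,0,0,0,0.555,0,0,0,0,0,0,0.555],
)

```text
clock: 13.23
eef_pos: [499.0, -128.1, 153.0]
tcp_rot: [-3.138, 0.001, 0.252]
contact_force: [-3.0, 12.3, 9.3]
opening: 0.558
```

Run:
```python
from trk import *
f=grab_frame("wrist");pickle.dump(f,open("w11.pkl","wb"));print(jaw(f));s=sense();print(s["eef_pos"],s["opening"],s["contact_force"])
a=[cv2.resize(pickle.load(open(n+".pkl","rb"))["color"][195:275,60:160],None,fx=5,fy=3.6,interpolation=cv2.INTER_CUBIC) for n in("w10","w11")]
cv2.imwrite("pics/w11.png",np.vstack(a))
```

```text
.........................................R.........RRRRRRRRRRRRRRRRRkkkkkkkkkkkkBBB......................
[ 499.00083856 -128.0834707   152.95798121] 0.5578701006452738 [-3.89758587 12.51231919 10.64189531]
```

View pics/w11.png

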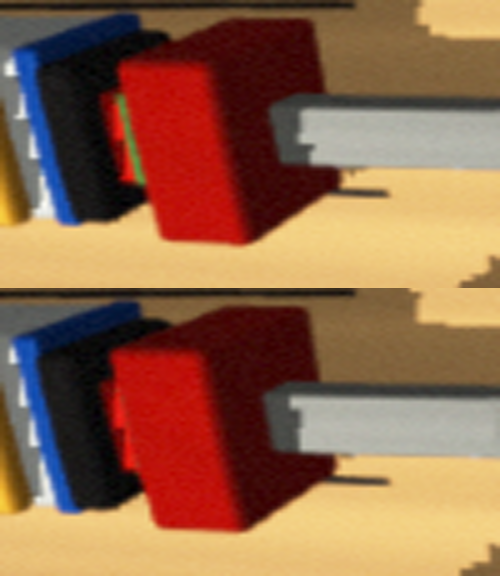

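The lower panel (now) shows the jaw another ~1.3 mm in and the green just hidden behind its top edge from this angle. The red is still almost fully visible at (118,425), so the pad is about 5 to 6 mm in. The blue cap hasn't moved. Handing in.

```bash
python3 -c "
from rig import sign_off; print(sign_off())"
```

```text
the job is handed in; nothing more can be done
None
```

I handed the job in at about 13.3 s on the robot's clock, with the organizer clamped and the gripper still squeezing the trigger. The hand-in gives no verdict, so what follows is my own checks.

**What I did**
- I slid the organizer about 15 mm along the bed until I felt roughly 20 N at the stop, then let go. The blue cap measured x = 38.4 mm in the clamp's frame; fully seated is 38 mm. It lay straight.
- I pumped the trigger with five full strokes of about 8 mm each. I finished with a partial stroke, set by how far the fingers closed, and have held it since. Only the trigger moved the jaw.

**Last checks**
- **Pad:** it sits flat on the cap and is about 5 to 6 mm into the jaw (the target is 3 to 9 mm).
- **Organizer:** the cap did not move over the last two squeezes.
- **Grip:** the wrist reads about 12 N sideways (the squeeze on the trigger) with the fingers steady at opening 0.56.
- **Other objects:** the arm went nowhere near the mug, tumbler, teaspoon or bin. I did not picture them again at the end.

**What disagreed or stayed unsure**
- **Pad depth:** the two ways of estimating it differed by about 1 mm. In the final view the jaw's top edge hides the green band, so the depth is inferred from how much of the stem still shows.
- **Board ends:** they did not match a board centred on the clamp's origin, so I located the clamp from the stop block alone.

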